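# Isolate and clamp a washer's drain pump

### The job

A washing machine's drain pump stands loose in the bench clamp: first switch the supply off at the grey rotary isolator by turning its handle a quarter turn clockwise (seen from above), fully into the off detent. Then pump the clamp's trigger, letting it spring back between pulls, until the pump is gripped between the sprung nose and the fixed jaw with the nose pushed about half way in, never all the way in. Work the clamp by its trigger only, leave the other things where they are, and finish while still holding the trigger pulled.

Things in the scene. Friction and masses are not known exactly. Their poses are not given: they have to be found in the camera images.
- isolator: Fixed grey isolator box, 110 mm (own x) x 80 mm (own y) x 44 mm high, with a 4 mm white disc (diameter 68 mm) on its top; origin at the centre of its underside, on the table. Its black rotary handle stands on top.
- handle (a joint): Angle of the isolator's handle about the vertical axis through the isolator's origin: 0 = off (bar along the box's own y, across the box, white line to +y), 1.571 = on (bar along own x, line to -x); it grows anticlockwise seen from above. A spring of about 0.12 N m throws it into the nearer of the two detents, which are also the end stops; half way is 0.785.
- handle_grip (a point): Point on the handle's axis, 73 mm above the table, 11 mm below the top of the handle bar. The bar is 14 mm thick, 56 mm long and reaches from 54 to 86 mm above the table, on a round 40 mm hub 50 to 56 mm above the table. The point's own y axis lies along the bar and points to the pointer end.
- clamp: Fixed one-hand ratchet clamp. Origin on the table, under the trigger's pivot; own +x = the way the jaw advances. Base plate 10 mm thick, x -50 to 215 mm, y +-45 mm. Dark housing x -40 to 48 mm, y +-22 mm, up to 62 mm. Fixed black handle: upright bar x -28 to -16 mm, y +-12 mm, up to 142 mm. The trigger stands in front of it (+x). Behind, the toothed bar sticks out to x = -90 mm, 34 to 46 mm high.
- trigger_blade: The trigger: black upright lever 12 mm thick (clamp's x), 22 mm wide (clamp's y), 80 mm long. Origin at its pivot: clamp x = 0, y = 0, 56 mm above the table; own z along the lever. Released it leans 0.22 rad to the clamp's +x: top 134 mm above the table, front face at x = 20 mm 65 mm up the lever. Fully pulled it leans 0.11 rad to -x: front face there at x = -1 mm.
- trigger (a joint): Trigger angle: 0 = released, 0.33 = fully pulled to the fixed handle (stop). A spring returns it. 1 rad of pull carries the pawl 50 mm forward (full pull 16.5 mm); the bar's teeth are 5 mm apart, so a full stroke moves it 10 to 16 mm, and it stays there when the trigger springs back. 65 mm up, a pull takes about 3 to 5 N against the spring alone, 10 to 18 N when the nose presses.
- trigger_grip (a point): Point in the middle of the trigger's thickness and width, 65 mm up the lever from its pivot; about 119 mm above the table when released.
- plunger: The toothed steel bar with its 26 mm sleeve, which the trigger moves along the clamp's +x, axis 40 mm above the table, travel 66 mm. Origin on the bar's axis, 70 mm behind the front of the sleeve and 92 mm behind the nose tip when the nose is fully out. Not to be touched by hand.
- nose (a joint): How far the sprung nose is pushed back into the bar's sleeve, in m: 0 = fully out, 0.014 = all the way in (bottomed). Spring 700 N/m with 2.1 N preload (7 N half way in).
- nose_tip (a point): Centre of the front face of the nose's black rubber disc (28 mm diameter, 6 mm thick, on a 14 mm brass rod), 40 mm above the table. When the nose is fully out 16 mm of brass rod show between sleeve and disc. It moves along the clamp's +x towards the pump.
- pump: Loose drain pump, about 0.35 kg: a block 50 mm (own x, the clamped thickness) x 60 mm (own y) x 58 mm high with white plastic end caps, a 48 mm round chamber and a stub at +y (to y = 66 mm). Origin at the centre of its underside, standing on the clamp's base plate, 10 mm above the table, close in front of the fixed jaw.
- anvil: The clamp's fixed jaw: a dark steel plate 16 mm thick, 70 mm wide, 62 mm high; origin at the centre of its underside; its working face is at the clamp's x = 188 mm.
- screwdriver: Loose screwdriver, lying beside the clamp at its own -y side; leave alone.
- spanner: Loose steel spanner lying beside the clamp at its own +y side; leave alone.
- pulley: Loose aluminium ring, 64 mm wide, 18 mm high, near the isolator; leave alone.
- screw_jar: Loose glass jar, 56 mm wide, 70 mm high, near the isolator; leave alone.
- spray_can: Loose aluminium can, 60 mm wide, 150 mm high, at the right; leave alone.
There are look-alikes about, which are no part of the job. What is shaped like the isolator but blue is not meant.

How it is judged:
By the outcome, as a careful person would: the job done as asked, in the order asked, and still so for the second after the job is handed in, while the arm keeps its last pose, push and grip.
It also fails if it takes over 69 s, if anything falls off the work surface, if the arm or the gripper's body presses on something with over 40 N, if the wrist force passes 120 N, or if a joint passes its speed limit or range.

### The arm

A 6-joint arm with a two-finger parallel gripper is mounted at the origin on the work surface. World frame = base frame: x ahead of the robot, y to its left, z up, the work surface at z = 0. Lengths are in m, angles in rad, forces in N, time in s.
With the tool pointing down it reaches from about 0.25 to 0.775 m from the base axis. Payload 4 kg.
Tool frame: the origin (TCP) lies at the very end of the fingers, on their centre line; the grasp point (between the pads) lies 19 mm behind it; z points along the fingers, y is the line along which they close (so a half turn about z gives the same grasp; the last joint's range is limited). The gripper opens to 94 mm and grips with 3 to 60 N. Pads are 16 mm wide; open, the fingers measure 119 mm over their backs; the gripper's body (75 mm by 177 mm) begins 78 mm behind the grasp point.
Start: joints at [1.132, 0.087, 1.371, -0, 1.684, -0.103], TCP at [0.181, 0.519, 0.206] pointing down, gripper open.
Joint ranges: [-3.1, 3.1], [-0.76, 2.03], [0.27, 2.55], [-1.08, 4.22], [0.17, 2.65], [-2.57, 2.57]. Speed limits (rad/s): [2.79, 2.79, 3.14, 3.14, 3.14, 3.14].

### API

Orientations are given as [roll, pitch, yaw] about the fixed x, y, z axes, in that order (R = Rz(yaw) Ry(pitch) Rx(roll)).
In Python, from bench import robot, vision gives the robot as it stands.
- The arm moves only by the shell command python3 -m crank 'ROWS'. ROWS is JSON, a list of rows, each a list of 3 entries, a list of its own where there are three numbers: the closure, from 0 (fully open) to 1 (shut), then the shift along the tool's x, y, z in m, then the turn, a rotation vector about the tool's x, y, z in degrees. A call has 1 to 8 rows; each row shifts and turns the commanded pose from where the row before left it, along the tool's axes as they then stand; what a row does not reach is not made up. A row lasts 1/10 s, in which the tool goes at most 50 mm and 8.59 degrees, less where a joint would pass 70% of its speed; a pose out of reach is approached as far as the arm can. A call with a gripper value outside its range is refused whole. The fingers move at their own pace and stop on an object; the grip force is fixed at half the most. Time passes only in rows, so rows that do not move let the fingers close. It gives the time, the measured TCP pose, the force, the opening and the grip force at its end, in the units of the state.
- robot.get_obs(): the state, without advancing time (a new reading comes with each control period).
- vision.snapshot(name): name is "side" or "top"; returns a dict with "color" (384x512x3 uint8, red, green, blue), "z_map" (384x512 float32, m along the optical axis (not along the pixel's ray), 0 where there is no reading), "fx", "fy", "cx", "cy" (pixels), "R" (3x3) and "t" (3): a world point X has camera coordinates R X + t. Camera axes: x right, y down, z forward; pixel columns grow to the right and rows downward; lengths in m; the calibration is good to about 2 mm. A picture is of the moment at which its call begins.
- robot.close_job(): hands the job in; it is judged then, once.
The state is a dict: "time": time; "joint_positions": joint angles; "qvel": joint speeds; "joint_torque": joint torques, N m; "tool_pos": TCP position; "ee_rot": TCP orientation; "wrist_force": force on the tool from outside, world axes, zero at the start; "wrist_torque": the same for the moment, N m; "width": finger opening in m; "finger_force": force on a finger pad.
Only numpy, scipy, OpenCV 4.12 (cv2) and the standard library are available. Lean on these libraries where they do the work, as an engineer would, in place of code of your own. Each camera call takes 0.05 s, during which the arm holds its last target. There are 200 camera calls.

## Working session

There is one attempt and no reset: what is moved stays moved. The work goes in short steps, Python scripts to look and compute and a shell command to move; the robot and the scene stay as the last step left them, time stands still between calls to the robot, and variables do not carry over. Pictures are saved under pics/ and viewed, at most 10 in all, crops included, and the job is handed in when it is done.

```bash
mkdir -p pics; ls; cat > h.py <<'E'
import numpy as np, cv2
from bench import robot, vision
def snap(n,save=None):
    s=vision.snapshot(n)
    if save: cv2.imwrite('pics/'+save,s['color'][:,:,::-1])
    np.savez('/tmp/%s.npz'%n,**s)
    return s
def cloud(s):
    v,u=np.mgrid[0:384,0:512]; z=s['z_map']
    P=np.stack([(u-s['cx'])/s['fx']*z,(v-s['cy'])/s['fy']*z,z],-1)
    W=(P-s['t'])@s['R']; W[z==0]=np.nan
    return W
def ray(s,u,v,h):
    d=s['R'].T@np.array([(u-s['cx'])/s['fx'],(v-s['cy'])/s['fy'],1]); c=-s['R'].T@s['t']
    return c+d*(h-c[2])/d[2]
E
python3 - <<'E'
from h import *
for n in('top','side'):
    s=snap(n,n+'1.png'); print(n,-s['R'].T@s['t'],s['fx'],(s['z_map']>0).mean())
o=robot.get_obs(); print(o['tool_pos'],o['ee_rot'],o['width'],o['wrist_force'],o['time'])
E
```

```text
pics
top [0.31745279 0.01496274 1.31109586] 496.91979194793464 0.996307373046875
side [0.26183982 0.52787211 0.82864718] 374.81491453467777 0.9959564208984375
[0.18102345 0.51884878 0.20443506] [-3.13966907e+00 -2.16468124e-04  2.80581743e+00] 0.09373344414371615 [ 1.35471091 -0.08539177  0.38155691] 0.1
```

View pics/top1.png

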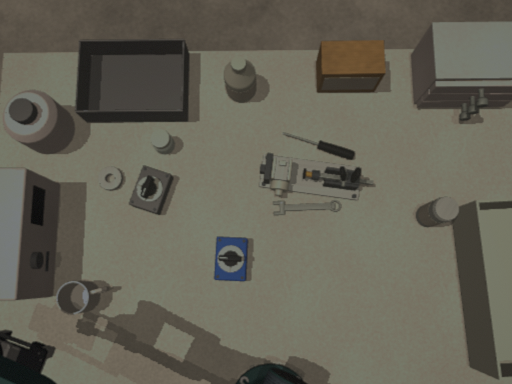

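View pics/side1.png

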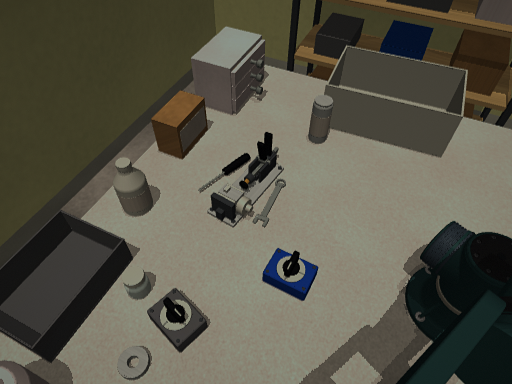

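The top view shows the grey isolator at about (150,188), with the blue look-alike at (231,259). The clamp spans about (262–372, 155–198), with its jaw at the left (+y world) and its trigger and handle at the right (about 340–358, 170–182). The side view agrees: isolator at (177,318), trigger at (265,145).

```bash
python3 - <<'E'
from h import *
T=dict(np.load('/tmp/top.npz'));S=dict(np.load('/tmp/side.npz'))
WT=cloud(T);WS=cloud(S)
def show(n,W,sl,lo,hi):
    w=W[sl].reshape(-1,3); w=w[(w[:,2]>lo)&(w[:,2]<hi)]
    if len(w)<3: print(n,len(w));return
    r=cv2.minAreaRect(w[:,:2].astype(np.float32)*1000); print(n,len(w),'mean',w.mean(0).round(4),'rect',np.round(r[0]),np.round(r[1]),round(r[2],1))
iso=np.s_[160:220,122:180]; isoS=np.s_[280:355,140:215]
for n,W,a in(('top',WT,iso),('side',WS,isoS)):
    show(n+' box',W,a,.03,.047); show(n+' disc',W,a,.0465,.0495); show(n+' handle',W,a,.075,.095)
cl=np.s_[145:205,250:385]; clS=np.s_[125:228,200:300]
for n,W,a in(('top',WT,cl),('side',WS,clS)):
    show(n+' plate',W,a,.006,.014); show(n+' high',W,a,.08,.16); show(n+' vhigh',W,a,.136,.16);show(n+' trig?',W,a,.105,.136)
a=cv2.resize(T['color'][140:210,240:390],None,fx=5,fy=5,interpolation=cv2.INTER_CUBIC)
b=cv2.resize(T['color'][155:225,115:185],None,fx=5,fy=5,interpolation=cv2.INTER_CUBIC)
c=cv2.resize(S['color'][120:240,190:300],None,fx=3.5,fy=3.5,interpolation=cv2.INTER_CUBIC)[:245]
d=cv2.resize(S['color'][280:355,140:215],None,fx=3.2,fy=3.2)[:245]
I=np.zeros((600,800,3),np.uint8); I[:350,:750]=np.clip(a*1.6,0,255); I[355:600,:b.shape[1]]=np.clip(b[50:295]*1.6,0,255); I[355:355+len(c[:245]),360:360+c.shape[1]]=np.clip(c*1.6,0,255)[:, :385]
cv2.imwrite('pics/crop1.png',I[:,:,::-1])
E
```

```text
top box 734 mean [0.5448 0.3032 0.0432] rect [548. 307.] [ 82. 110.] 71.2
top disc 261 mean [0.544  0.3057 0.0478] rect [546. 307.] [ 77. 107.] 71.2
top handle 140 mean [0.5465 0.3062 0.0852] rect [547. 307.] [15. 56.] 71.0
side box 1442 mean [0.5427 0.3155 0.0423] rect [574. 302.] [ 80. 172.] 71.4
side disc 197 mean [0.5469 0.3148 0.0475] rect [580. 311.] [ 66. 147.] 89.0
side handle 192 mean [0.5435 0.313  0.0833] rect [545. 312.] [15. 56.] 72.2
top plate 1543 mean [ 0.5731 -0.1199  0.0101] rect [ 588. -132.] [358. 162.] 88.8
top high 172 mean [ 0.5697 -0.1907  0.121 ] rect [ 584. -126.] [196.  23.] 79.7
top vhigh 54 mean [ 0.5687 -0.2072  0.1404] rect [ 571. -198.] [49. 22.] 79.3
top trig? 76 mean [ 0.5688 -0.1919  0.1243] rect [ 570. -197.] [50. 21.] 78.6
side plate 905 mean [ 0.573  -0.1096  0.0086] rect [ 627. -164.] [251. 410.] 30.9
side high 241 mean [ 0.5668 -0.1937  0.1127] rect [ 568. -191.] [50. 25.] 83.9
side vhigh 22 mean [ 0.5667 -0.2106  0.1386] rect [ 567. -211.] [11. 19.] 86.3
side trig? 133 mean [ 0.5678 -0.1903  0.1215] rect [ 569. -191.] [49. 23.] 84.8
```

View pics/crop1.png

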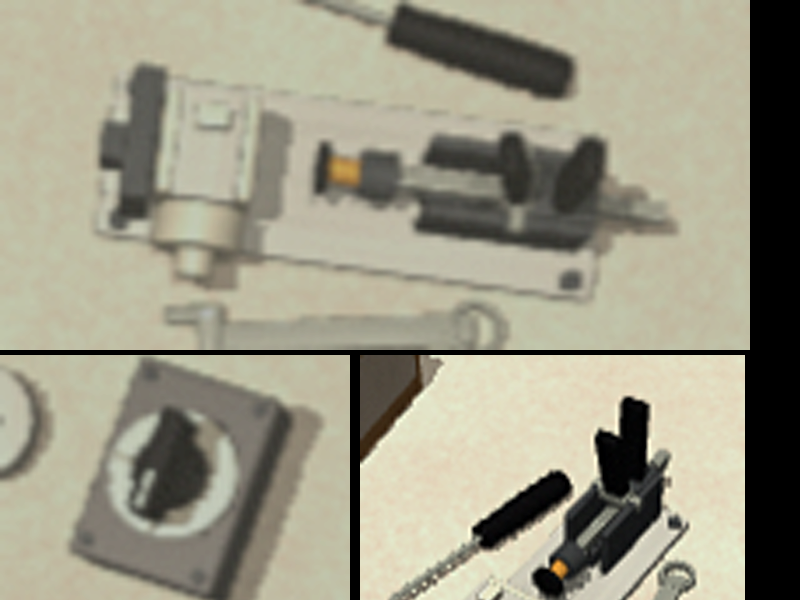

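The crops show the isolator bar lying along the box's long side, with its white line at the lower-left end. That is the "on" position: the line points to world 161° and has to go clockwise to 71°. The clamp's +x runs left in the image, at about 82° in world. The nose-to-pump gap is about 27 mm.

```bash
python3 -m crank '[[0.4,[-0.046,-0.0088,0.004],[0,0,0]],[0.4,[-0.046,-0.0088,0.004],[0,0,0]],[0.4,[-0.046,-0.0088,0.004],[0,0,0]],[0.4,[-0.046,-0.0088,0.004],[0,0,0]],[0.4,[-0.046,-0.0088,0.004],[0,0,0]],[0.4,[-0.046,-0.0088,0.004],[0,0,0]],[0.4,[-0.046,-0.0088,0.004],[0,0,0]],[0.4,[-0.046,-0.0088,0.004],[0,0,0]]]'
python3 - <<'E'
from h import *
T=dict(np.load('/tmp/top.npz'))
# plate corners from crop pixels (crop/5 + offset), plane z=.010
for p in((122,75),(605,130),(95,235),(590,300)): print(p,ray(T,240+p[0]/5,140+p[1]/5,.010)[:2].round(4))
W=cloud(T); w=W[145:205,255:385].reshape(-1,3)
for lo,hi in((.113,.134),(.137,.147),(.055,.066)):
    q=w[(w[:,2]>lo)&(w[:,2]<hi)]; q=q[q[:,1]<-.12]; r=cv2.minAreaRect(q[:,:2].astype(np.float32)*1000); print(lo,len(q),q.mean(0).round(4),np.round(r[0]),np.round(r[1]),r[2])
o=robot.get_obs(); print(o['tool_pos'],o['ee_rot'],o['width'],o['wrist_force'],o['time'])
E
```

```text
time: 0.9
tool_pos: [0.5067, 0.3302, 0.1727]
ee_rot: [-3.141, -0.001, 2.806]
wrist_force: [0.0, 0.3, 0.7]
width: 0.0566
finger_force: 0.0
(122, 75) [0.6431 0.0088]
(605, 130) [ 0.6109 -0.2493]
(95, 235) [0.5556 0.0238]
(590, 300) [ 0.519  -0.2377]
0.113 50 [ 0.5692 -0.1888  0.1274] [ 570. -195.] [47. 21.] 77.84090423583984
0.137 44 [ 0.5684 -0.2101  0.141 ] [ 572. -197.] [46. 22.] 79.28343963623047
0.055 268 [ 0.5669 -0.193   0.061 ] [ 574. -179.] [112.  46.] 81.12327575683594
[0.50670238 0.33021222 0.17271449] [-3.14111343e+00 -8.14455309e-04  2.80561953e+00] 0.056599911759940634 [0.03427252 0.3188427  0.66302404] 0.9
```

```bash
python3 -m crank '[[0.45,[-0.044,-0.0072,0.0],[0,0,0]],[0.45,[0,0,0.037],[0,0,0]],[0.45,[0,0,0.037],[0,0,0]],[0.45,[0,0,0.037],[0,0,0]],[0.45,[0,0,0],[0,0,0]]]'
python3 - <<'E'
from h import *
s=snap('side','side2.png')
o=robot.get_obs(); print(o['tool_pos'],o['ee_rot'],o['width'],o['wrist_force'],o['time'])
c=cv2.resize(s['color'][200:384,90:290],None,fx=3,fy=3,interpolation=cv2.INTER_CUBIC)
cv2.imwrite('pics/side2c.png',np.clip(c*1.5,0,255).astype(np.uint8)[:,:,::-1])
E
```

```text
time: 1.4
tool_pos: [0.5401, 0.3079, 0.0548]
ee_rot: [-3.131, -0.011, 2.805]
wrist_force: [0.9, -0.5, 0.0]
width: 0.0516
finger_force: 0.0
[0.54213748 0.30903905 0.05868596] [-3.13584712 -0.0061054   2.80564186] 0.05167710366173612 [ 0.06551833 -0.43614852 -0.21305874] 1.45
```

View pics/side2c.png

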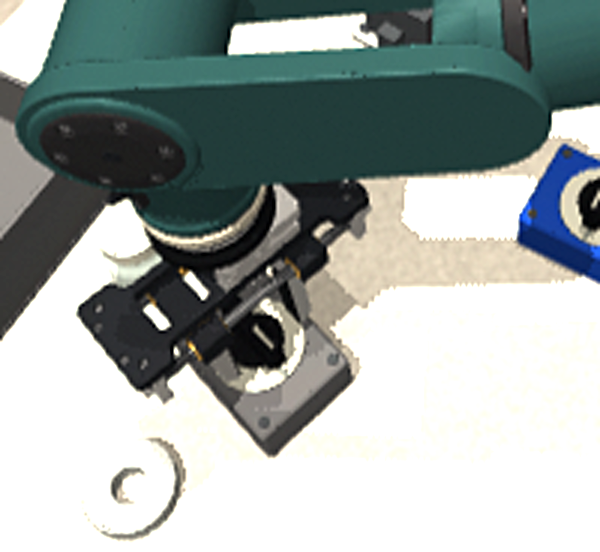

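The close view shows the fingers straddling the bar, with the white line visible at about (265,335) in the crop. I'll close on it now.

```bash
python3 -m crank '[[0.7,[0,0,0],[0,0,0]],[1,[0,0,0],[0,0,0]],[1,[0,0,0],[0,0,0]],[1,[0,0,0],[0,0,0]],[1,[0,0,0],[0,0,0]]]'
```

```text
time: 1.95
tool_pos: [0.545, 0.3105, 0.0635]
ee_rot: [3.141, 0.001, 2.806]
wrist_force: [0.9, -1.8, 2.5]
width: 0.0148
finger_force: 2.4
```

```bash
python3 -m crank '[[1,[0,0,0],[0,0,0]],[1,[0,0,0],[0,0,8]],[1,[0,0,0],[0,0,8]],[1,[0,0,0],[0,0,8]],[1,[0,0,0],[0,0,8]],[1,[0,0,0],[0,0,8]],[1,[0,0,0],[0,0,8]],[1,[0,0,0],[0,0,8]]]'; python3 -m crank '[[1,[0,0,0],[0,0,8]],[1,[0,0,0],[0,0,8]],[1,[0,0,0],[0,0,8]],[1,[0,0,0],[0,0,8]],[1,[0,0,0],[0,0,3]],[1,[0,0,0],[0,0,0]],[1,[0,0,0],[0,0,0]]]'
```

```text
time: 2.75
tool_pos: [0.5454, 0.3104, 0.0635]
ee_rot: [3.139, -0.0, 1.823]
wrist_force: [0.8, 0.7, 2.4]
width: 0.0141
finger_force: 30.0
time: 3.45
tool_pos: [0.5459, 0.3104, 0.0635]
ee_rot: [3.139, -0.002, 1.219]
wrist_force: [1.7, -0.9, 3.0]
width: 0.0139
finger_force: 30.2
```

```bash
python3 -m crank '[[0.45,[0,0,0],[0,0,0]],[0.45,[0,0,0],[0,0,0]],[0.45,[0,0,0],[0,0,0]],[0.45,[0,0,-0.03],[0,0,0]],[0.45,[0,0,-0.045],[0,0,0]],[1,[0,0,-0.045],[0,0,0]],[1,[0,0,-0.02],[0,0,-6]],[1,[0,0,0],[0,0,-6.2]]]'
python3 - <<'E'
from h import *
o=robot.get_obs(); p=o['tool_pos'];y=o['ee_rot'][2]; d=np.array([.578,-.149])-p[:2]
print(p,np.degrees(y),o['width'],'tool x,y',d@[np.cos(y),np.sin(y)],d@[np.sin(y),-np.cos(y)])
E
```

```text
time: 4.25
tool_pos: [0.5463, 0.3113, 0.2079]
ee_rot: [3.134, -0.005, 1.435]
wrist_force: [1.4, 0.5, -0.7]
width: 0.0312
finger_force: 0.0
[0.54627453 0.31127419 0.20788695] 82.22305812152365 0.03122190932013112 tool x,y -0.4517477714014012 0.09371652186141798
```

```bash
python3 -m crank '[[1,[-0.045,0.0094,0],[0,0,0]],[1,[-0.045,0.0094,0],[0,0,0]],[1,[-0.045,0.0094,0],[0,0,0]],[1,[-0.045,0.0094,0],[0,0,0]],[1,[-0.045,0.0094,0],[0,0,0]],[1,[-0.045,0.0094,0],[0,0,0]],[1,[-0.045,0.0094,0],[0,0,0]],[1,[0,0,0],[0,0,0]]]'
python3 - <<'E'
from h import *
for n in('top','side'):
    s=snap(n)
    W=cloud(s); a=np.s_[160:220,122:180] if n=='top' else np.s_[280:355,140:215]
    w=W[a].reshape(-1,3); w=w[(w[:,2]>.075)&(w[:,2]<.095)]
    r=cv2.minAreaRect(w[:,:2].astype(np.float32)*1000); print(n,len(w),r)
    if n=='top': b=cv2.resize(s['color'][155:225,115:185],None,fx=6,fy=6,interpolation=cv2.INTER_CUBIC); c=cv2.resize(s['color'][140:210,240:370],None,fx=6,fy=6,interpolation=cv2.INTER_CUBIC)
cv2.imwrite('pics/iso3.png',np.clip(b*1.6,0,255).astype(np.uint8)[:,:,::-1])
o=robot.get_obs(); p=o['tool_pos'];y=o['ee_rot'][2]; d=np.array([.578,-.149])-p[:2]
print(p,np.degrees(y),o['width'],'tool x,y',d@[np.cos(y),np.sin(y)],d@[np.sin(y),-np.cos(y)])
E
```

```text
time: 5.05
tool_pos: [0.5654, -0.0161, 0.2016]
ee_rot: [-3.14, 0.002, 1.423]
wrist_force: [-1.2, 0.6, 0.0]
width: 0.0002
finger_force: 0.0
top 133 ((547.0703735351562, 306.54107666015625), (54.985286712646484, 14.300095558166504), 70.96857452392578)
side 208 ((545.3528442382812, 312.07769775390625), (54.878597259521484, 14.745392799377441), 70.93260192871094)
[ 0.56540767 -0.01155875  0.20184256] 81.82528827928456 0.0005292362926341618 tool x,y -0.1342541897092149 0.03200743612351109
```

View pics/iso3.png

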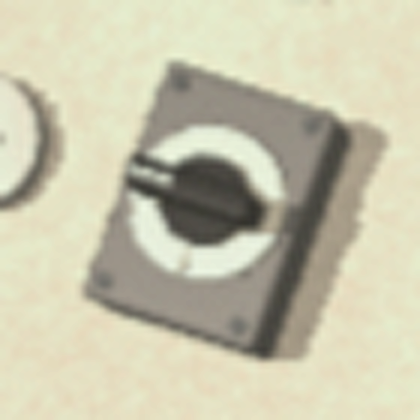

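The isolator picture shows the bar across the box with its white line toward the left, at about (150,170). The bar measures 71°, so the handle is fully in the off detent. Next I'll move in front of the trigger.

```bash
python3 -m crank '[[1,[-0.045,0.0107,0],[0,0,0]],[1,[-0.045,0.0107,0],[0,0,0]],[1,[-0.044,0.0107,0],[0,0,0]],[1,[0,0,0.03],[0,0,0]],[1,[0,0,0.035],[0,0,0]],[1,[0,0,0.03],[0,0,0]],[1,[0,0,0],[0,0,0]],[1,[0,0,0],[0,0,0]]]'
python3 - <<'E'
from h import *
S=snap('side');T=snap('top')
c=cv2.resize(S['color'][100:240,180:320],None,fx=4,fy=4,interpolation=cv2.INTER_CUBIC)
cv2.imwrite('pics/s4.png',np.clip(c*1.6,0,255).astype(np.uint8)[:,:,::-1])
o=robot.get_obs(); p=o['tool_pos'];y=o['ee_rot'][2]; O=np.array([.572,-.194]);d=p[:2]-O;a=np.radians(82)
print(p,np.degrees(y),'clamp x,y',d@[np.cos(a),np.sin(a)],d@[-np.sin(a),np.cos(a)],o['wrist_force'])
E
```

```text
time: 5.95
tool_pos: [0.5789, -0.1465, 0.1074]
ee_rot: [-3.141, -0.001, 1.432]
wrist_force: [0.2, 0.1, 0.1]
width: 0.0003
finger_force: 0.0
[ 0.58035274 -0.14746744  0.10997658] 82.03977050869254 clamp x,y 0.0472421851843095 -0.0017953715757502303 [-0.07248499 -0.68657875  0.36716934]
```

View pics/s4.png

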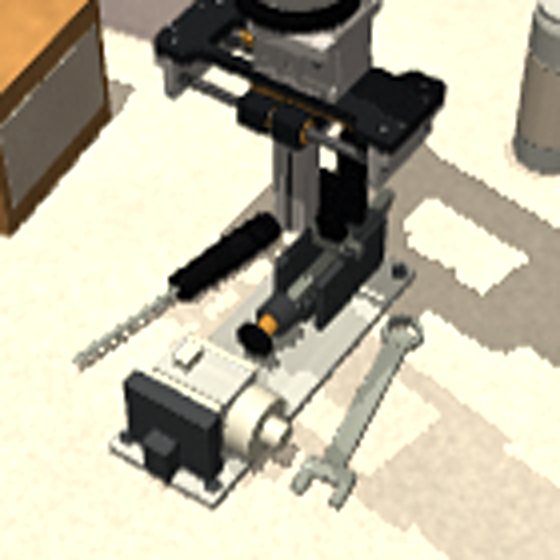

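The view shows the closed fingers (about (295,190) in the crop) in front of the trigger (about (345,195)), perhaps a little to one side. I'll measure the sideways offset from the depth clouds.

```bash
python3 - <<'E'
from h import *
a=np.radians(82);O=np.array([.572,-.194])
S=dict(np.load('/tmp/side.npz'));W=cloud(S)
for v in range(140,160,3):
  for u in range(246,282,2):
    w=W[v,u]; d=w[:2]-O
    print('%d,%d,%d'%(d@[np.cos(a),np.sin(a)]*1000,d@[-np.sin(a),np.cos(a)]*1000,w[2]*1000),end=' | ')
  print()
E
```

```text
-93,-124,-4 | 59,-11,164 | 59,-5,168 | 57,0,169 | 59,7,174 | 59,13,177 | 48,12,168 | -116,-84,-1 | -119,-78,0 | -13,-6,113 | -12,0,118 | -13,6,119 | 76,64,216 | 83,74,226 | 82,79,227 | 84,85,232 | 65,80,215 | 53,80,206 | 
-80,-115,-3 | 58,-12,153 | 58,-5,156 | 58,0,159 | 59,7,164 | 57,12,164 | 47,11,157 | 21,2,133 | 19,7,133 | -13,-6,102 | -14,0,104 | -12,7,110 | -12,14,113 | 83,74,216 | 83,80,219 | 71,79,209 | 63,80,204 | -141,-22,-2 | 
-65,-105,0 | 58,-12,143 | 60,-4,147 | 57,0,148 | 59,7,153 | 56,11,153 | 48,13,148 | 22,3,123 | 24,10,128 | 17,12,124 | -14,0,93 | -14,7,97 | -13,13,101 | 82,74,205 | 79,78,205 | -123,-27,-4 | -125,-20,-2 | -131,-16,-4 | 
-56,-98,-2 | 59,-11,132 | 57,-6,134 | 57,0,137 | 58,7,142 | 57,12,144 | 46,11,135 | 22,3,111 | 20,8,113 | 16,12,112 | -14,0,81 | -11,8,88 | -14,13,88 | -103,-29,-2 | -65,-1,41 | -66,5,44 | -112,-12,0 | -118,-8,-3 | 
-42,-89,0 | 59,-11,121 | 58,-5,124 | 58,0,127 | 59,7,132 | 56,12,132 | 47,12,124 | 17,0,95 | 20,8,101 | 17,13,101 | -14,1,70 | -13,8,74 | -15,13,75 | -32,11,61 | -51,7,44 | -63,7,34 | -103,-6,-3 | -104,0,-1 | 
-15,-70,18 | -16,-64,21 | 59,-4,114 | 56,0,114 | 59,7,121 | 57,12,121 | -2,-18,56 | 14,-1,80 | 16,6,85 | 13,11,86 | -11,3,61 | -11,9,65 | -15,14,64 | -24,15,57 | -29,19,56 | -32,24,56 | -90,0,-2 | -93,6,-2 | 
-5,-63,17 | -9,-59,16 | -29,-65,-2 | -32,-59,-2 | -36,-54,-2 | 11,-16,57 | 9,-11,58 | 11,-2,64 | 13,5,71 | 12,11,73 | 4,13,68 | -7,13,58 | -12,16,55 | -13,23,59 | -24,23,50 | -75,2,-3 | -77,8,-1 | -82,13,-2 |
```

The fingers are centred on the trigger to within about 2 mm, and the finger-to-trigger gap is about 16 mm. Starting the first pull.

```bash
python3 -m crank '[[1,[-0.008,0,0],[0,0,0]],[1,[-0.006,0,0],[0,0,0]],[1,[-0.004,0,0],[0,0,0]],[1,[-0.004,0,0],[0,0,0]],[1,[0,0,0],[0,0,0]]]';python3 -m crank '[[1,[-0.004,0,0],[0,0,0]],[1,[-0.004,0,0],[0,0,0]],[1,[0,0,0],[0,0,0]]]'; python3 -m crank '[[1,[-0.003,0,0],[0,0,0]],[1,[-0.002,0,0],[0,0,0]],[1,[0,0,0],[0,0,0]]]'
python3 - <<'E'
from h import *
o=robot.get_obs(); p=o['tool_pos']; O=np.array([.572,-.194]);d=p[:2]-O;a=np.radians(82)
print(p,'clamp x,y',d@[np.cos(a),np.sin(a)],d@[-np.sin(a),np.cos(a)],o['wrist_force'])
E
```

```text
time: 6.55
tool_pos: [0.5769, -0.1686, 0.1094]
ee_rot: [3.138, -0.004, 1.431]
wrist_force: [0.6, 6.3, 4.8]
width: 0.0004
finger_force: 3.1
time: 6.85
tool_pos: [0.5759, -0.1762, 0.1095]
ee_rot: [3.138, -0.004, 1.431]
wrist_force: [0.7, 6.6, 5.8]
width: 0.0005
finger_force: 3.3
time: 7.15
tool_pos: [0.5754, -0.1797, 0.1096]
ee_rot: [3.138, -0.006, 1.432]
wrist_force: [0.6, 9.4, 6.0]
width: 0.0005
finger_force: 4.7
[ 0.57537928 -0.17970556  0.1096385 ] clamp x,y 0.014625628898303347 -0.0013569909528279446 [0.64218622 9.39631554 6.00528563]
```

```bash
python3 -m crank '[[1,[-0.002,0,0],[0,0,0]],[1,[0,0,0],[0,0,0]]]'; python3 -m crank '[[1,[-0.002,0,0],[0,0,0]],[1,[0,0,0],[0,0,0]]]'
cat > m.py <<'E'
from h import *
a=np.radians(82);O=np.array([.572,-.194]);ex=np.array([np.cos(a),np.sin(a)]);ey=np.array([-np.sin(a),np.cos(a)])
def m():
    o=robot.get_obs(); d=o['tool_pos'][:2]-O
    print('t',o['time'],'TCP clamp x,y,z mm',(d@ex*1000).round(1),(d@ey*1000).round(1),(o['tool_pos'][2]*1000).round(1),o['wrist_force'].round(1) if hasattr(o['wrist_force'],'round') else o['wrist_force'])
    for n in('top','side'):
        s=snap(n); W=cloud(s); rgb=s['color'].astype(int)
        r,g,b=rgb[...,0],rgb[...,1],rgb[...,2]
        # brass mask by colour, rays onto axis plane z=.040 (+7 for visible top of rod)
        mk=(r-b>.45*r)&(r>50)
        L=np.zeros((384,512),bool)
        v,u=np.mgrid[0:384,0:512]
        d=np.stack([(u-s['cx'])/s['fx'],(v-s['cy'])/s['fy'],np.ones_like(u,float)],-1)@s['R']; c=-s['R'].T@s['t']
        P=c+d*((.044-c[2])/d[...,2])[...,None]
        X=(P[...,:2]-O)@ex*1000; Y=(P[...,:2]-O)@ey*1000
        sel=mk&(abs(Y)<14)&(X>30)&(X<140)
        if sel.any(): print(n,'brass n',sel.sum(),'x mean',X[sel].mean().round(1),'range',X[sel].min().round(1),X[sel].max().round(1))
        # brightness profile along the axis
        row=[]
        for x in range(60,150,3):
            q=(abs(X-x)<1.5)&(abs(Y)<6); row.append(int(rgb[q].sum(1).mean()/3) if q.any() else -1)
        print(n,row)
if __name__=='__main__': m()
E
python3 m.py
```

```text
time: 7.35
tool_pos: [0.5752, -0.1813, 0.1097]
ee_rot: [3.138, -0.007, 1.432]
wrist_force: [0.9, 9.3, 7.6]
width: 0.0001
finger_force: 5.1
time: 7.55
tool_pos: [0.5749, -0.1832, 0.1097]
ee_rot: [3.138, -0.007, 1.432]
wrist_force: [1.4, 9.5, 8.0]
width: 0.0007
finger_force: 5.3
t 7.55 TCP clamp x,y,z mm 11.1 -1.4 109.7 [1.4 9.5 8. ]
top brass n 30 x mean 101.3 range 93.1 109.2
top [92, 98, 95, 85, 64, 57, 57, 56, 58, 59, 62, 85, 98, 98, 97, 96, 71, 42, 55, 99, 103, 95, 95, 95, 94, 97, 123, 137, 122, 128]
side brass n 19 x mean 101.0 range 94.0 107.9
side [67, 80, 71, 73, 47, 37, 39, 39, 40, 43, 39, 33, 70, 84, 92, 88, 19, 8, 7, 5, 3, 4, 57, 141, 144, 143, 144, 143, 147, 149]
```

```bash
python3 -m crank '[[1,[-0.002,0,0],[0,0,0]],[1,[0,0,0],[0,0,0]]]'; python3 -m crank '[[1,[-0.002,0,0],[0,0,0]],[1,[0,0,0],[0,0,0]]]'; python3 m.py
```

```text
time: 7.85
tool_pos: [0.5747, -0.1844, 0.1098]
ee_rot: [3.138, -0.009, 1.432]
wrist_force: [0.7, 11.7, 7.3]
width: 0.0005
finger_force: 6.1
time: 8.05
tool_pos: [0.5747, -0.1845, 0.1098]
ee_rot: [3.138, -0.012, 1.433]
wrist_force: [1.9, 14.8, 8.4]
width: 0.0003
finger_force: 8.0
t 8.05 TCP clamp x,y,z mm 9.8 -1.3 109.8 [ 1.9 14.8  8.4]
top brass n 30 x mean 102.4 range 93.8 109.6
top [92, 99, 96, 91, 73, 58, 58, 57, 60, 62, 62, 73, 92, 97, 97, 100, 87, 53, 43, 83, 97, 95, 95, 95, 94, 97, 123, 137, 122, 128]
side brass n 19 x mean 102.5 range 95.6 109.5
side [66, 81, 70, 74, 51, 37, 39, 39, 43, 46, 42, 29, 52, 85, 91, 99, 57, 11, 8, 4, 3, 3, 53, 141, 145, 143, 144, 143, 147, 149]
```

```bash
python3 -m crank '[[1,[0.015,0,0],[0,0,0]],[1,[0.015,0,0],[0,0,0]],[1,[0,0,0],[0,0,0]],[1,[0,0,0],[0,0,0]]]'; python3 m.py;  python3 -m crank '[[1,[-0.008,0,0],[0,0,0]],[1,[-0.006,0,0],[0,0,0]],[1,[-0.005,0,0],[0,0,0]],[1,[-0.004,0,0],[0,0,0]],[1,[-0.003,0,0],[0,0,0]],[1,[-0.003,0,0],[0,0,0]],[1,[0,0,0],[0,0,0]],[1,[0,0,0],[0,0,0]]]'; python3 m.py
```

```text
time: 8.55
tool_pos: [0.5766, -0.1608, 0.107]
ee_rot: [-3.14, 0.0, 1.431]
wrist_force: [0.2, 2.1, 0.6]
width: 0.0003
finger_force: 1.1
t 8.55 TCP clamp x,y,z mm 33.6 0.1 107.0 [0.2 2.1 0.6]
top brass n 29 x mean 102.2 range 93.8 109.6
top [58, 60, 59, 60, 61, 61, 58, 52, 50, 56, 56, 67, 84, 88, 87, 91, 78, 47, 43, 82, 96, 95, 94, 94, 94, 96, 122, 136, 121, 127]
side brass n 19 x mean 102.5 range 95.6 109.5
side [67, 81, 71, 74, 52, 37, 40, 40, 39, 39, 37, 28, 46, 74, 79, 89, 49, 10, 9, 4, 3, 3, 53, 142, 145, 144, 145, 144, 148, 150]
time: 9.45
tool_pos: [0.574, -0.1844, 0.1093]
ee_rot: [3.14, -0.011, 1.433]
wrist_force: [-0.2, 15.1, 7.1]
width: 0.0006
finger_force: 7.8
t 9.45 TCP clamp x,y,z mm 9.8 -0.6 109.3 [-0.2 15.1  7.1]
top brass n 30 x mean 117.7 range 108.9 125.3
top [92, 99, 97, 94, 90, 93, 93, 90, 99, 94, 70, 63, 63, 63, 62, 63, 72, 93, 101, 99, 95, 92, 63, 42, 67, 95, 124, 137, 121, 128]
side brass n 21 x mean 117.8 range 109.6 124.7
side [66, 81, 69, 77, 84, 106, 92, 98, 98, 76, 48, 45, 46, 45, 47, 42, 29, 40, 89, 85, 90, 73, 51, 141, 144, 144, 144, 143, 147, 149]
```

```bash
python3 -m crank '[[1,[0.016,0,0],[0,0,0]],[1,[0.016,0,0],[0,0,0]],[1,[0,0,0],[0,0,0]],[1,[0,0,0],[0,0,0]]]';  python3 -m crank '[[1,[-0.007,0,0],[0,0,0]],[1,[-0.005,0,0],[0,0,0]],[1,[-0.005,0,0],[0,0,0]],[1,[0,0,0],[0,0,0]],[1,[0,0,0],[0,0,0]]]'; python3 m.py;python3 -m crank '[[1,[-0.003,0,0],[0,0,0]],[1,[0,0,0],[0,0,0]],[1,[0,0,0],[0,0,0]]]'; python3 m.py
```

```text
time: 9.95
tool_pos: [0.5772, -0.1585, 0.1072]
ee_rot: [-3.141, 0.002, 1.431]
wrist_force: [-0.5, 0.5, -0.2]
width: 0.0005
finger_force: 0.0
time: 10.45
tool_pos: [0.5756, -0.1733, 0.1091]
ee_rot: [3.14, -0.005, 1.431]
wrist_force: [-0.4, 7.4, 6.3]
width: 0.0003
finger_force: 3.8
t 10.45 TCP clamp x,y,z mm 21.0 -0.6 109.1 [-0.4  7.4  6.3]
top brass n 28 x mean 123.4 range 116.3 130.5
top [58, 49, 65, 90, 90, 93, 94, 91, 97, 95, 91, 77, 62, 61, 63, 64, 63, 62, 65, 87, 95, 98, 99, 89, 57, 44, 93, 130, 128, 126]
side brass n 13 x mean 122.1 range 117.2 126.3
side [66, 81, 70, 77, 84, 106, 91, 97, 99, 97, 100, 84, 48, 45, 47, 47, 46, 46, 37, 39, 70, 98, 98, 130, 155, 135, 146, 144, 144, 149]
time: 10.85
tool_pos: [0.5752, -0.1757, 0.1093]
ee_rot: [3.14, -0.005, 1.431]
wrist_force: [-0.7, 9.7, 7.0]
width: 0.0006
finger_force: 4.4
t 10.85 TCP clamp x,y,z mm 18.6 -0.7 109.3 [-0.7  9.7  7. ]
top brass n 26 x mean 124.4 range 117.3 130.5
top [47, 58, 90, 94, 90, 93, 94, 90, 96, 95, 91, 91, 74, 62, 63, 64, 64, 63, 63, 74, 89, 99, 99, 89, 57, 44, 93, 130, 129, 126]
side brass n 13 x mean 122.7 range 117.2 127.8
side [66, 80, 69, 77, 84, 106, 91, 98, 99, 96, 100, 98, 72, 43, 47, 46, 46, 47, 42, 33, 54, 99, 87, 130, 155, 135, 147, 144, 145, 149]
```

```bash
python3 -m crank '[[1,[-0.003,0,0],[0,0,0]],[1,[-0.002,0,0],[0,0,0]],[1,[0,0,0],[0,0,0]],[1,[0,0,0],[0,0,0]]]'; python3 m.py
```

```text
time: 11.35
tool_pos: [0.5748, -0.1789, 0.1096]
ee_rot: [3.14, -0.009, 1.432]
wrist_force: [-1.4, 13.8, 8.6]
width: 0.0003
finger_force: 6.1
t 11.35 TCP clamp x,y,z mm 15.3 -0.7 109.6 [-1.4 13.8  8.6]
top brass n 23 x mean 125.2 range 119.5 130.5
top [79, 98, 96, 94, 91, 94, 94, 91, 96, 95, 91, 97, 103, 82, 63, 64, 64, 64, 61, 63, 80, 96, 100, 89, 58, 45, 93, 130, 128, 126]
side brass n 9 x mean 124.3 range 120.2 127.8
side [67, 81, 70, 77, 84, 106, 92, 98, 99, 96, 99, 103, 96, 57, 46, 46, 47, 47, 46, 41, 32, 72, 85, 119, 156, 136, 146, 144, 144, 149]
```

```bash
python3 -m crank '[[1,[-0.0028,0,0],[0,0,0]],[1,[0,0,0],[0,0,0]],[1,[0,0,0],[0,0,0]]]'; python3 m.py; python3 - <<'E'
from h import *
T=dict(np.load('/tmp/top.npz'));S=dict(np.load('/tmp/side.npz'))
a=cv2.resize(T['color'][140:210,245:345],None,fx=7,fy=7,interpolation=cv2.INTER_CUBIC)[:,:400]
c=cv2.resize(S['color'][160:230,200:257],None,fx=7,fy=7,interpolation=cv2.INTER_CUBIC)
cv2.imwrite('pics/f.png',np.clip(np.hstack([a,c])*1.6,0,255).astype(np.uint8)[:,:,::-1])
E
```

```text
time: 11.75
tool_pos: [0.5746, -0.1807, 0.1097]
ee_rot: [3.14, -0.01, 1.432]
wrist_force: [-0.8, 14.5, 8.9]
width: 0.0006
finger_force: 7.1
t 11.75 TCP clamp x,y,z mm 13.5 -0.7 109.7 [-0.8 14.5  8.9]
top brass n 19 x mean 125.8 range 121.5 130.5
top [91, 99, 96, 94, 91, 93, 94, 91, 96, 95, 98, 102, 104, 95, 74, 64, 64, 64, 62, 62, 69, 91, 100, 90, 58, 45, 93, 130, 128, 126]
side brass n 8 x mean 124.8 range 121.8 127.8
side [66, 81, 69, 77, 84, 106, 91, 98, 99, 95, 100, 108, 106, 73, 45, 46, 46, 46, 46, 44, 33, 59, 85, 120, 156, 135, 146, 144, 144, 149]
```

View pics/f.png

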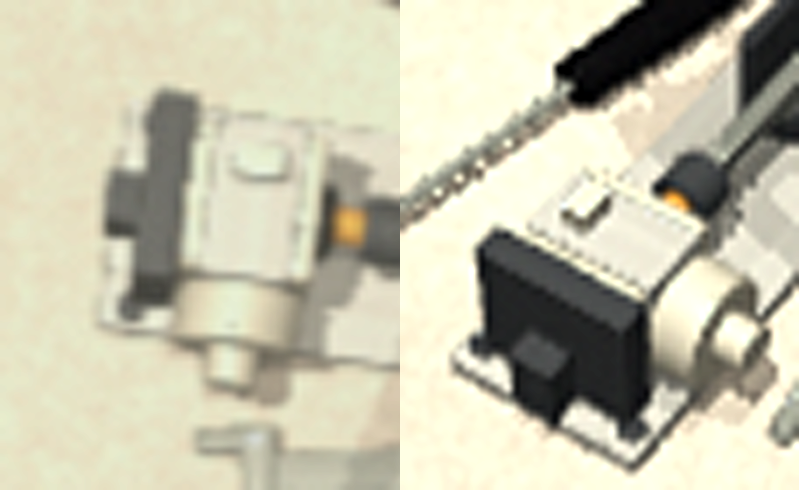

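The final crops show the pump flat against the jaw and the rubber disc on the pump. The remaining brass is about 4.7 px (335–368 in the 7x crop), which puts the nose about 6 mm in. One more small nudge.

```bash
python3 -m crank '[[1,[-0.0011,0,0],[0,0,0]],[1,[0,0,0],[0,0,0]],[1,[0,0,0],[0,0,0]],[1,[0,0,0],[0,0,0]],[1,[0,0,0],[0,0,0]]]'; python3 m.py
```

```text
time: 12.35
tool_pos: [0.5745, -0.1813, 0.1098]
ee_rot: [3.14, -0.011, 1.433]
wrist_force: [-0.5, 15.2, 10.8]
width: 0.0005
finger_force: 7.7
t 12.35 TCP clamp x,y,z mm 13.0 -0.7 109.8 [-0.5 15.2 10.8]
top brass n 20 x mean 126.6 range 121.8 132.8
top [92, 99, 97, 94, 90, 93, 94, 91, 97, 96, 100, 103, 104, 100, 77, 65, 64, 63, 63, 62, 67, 91, 100, 89, 58, 45, 93, 130, 129, 126]
side brass n 7 x mean 124.8 range 121.8 127.8
side [67, 81, 69, 77, 84, 106, 91, 98, 99, 96, 101, 108, 106, 82, 44, 46, 46, 46, 47, 46, 34, 51, 78, 120, 156, 135, 146, 144, 144, 149]
```

```bash
python3 -c "
from bench import robot
print(robot.close_job())"
```

```text
the job is handed in; nothing more can be done
None
```

I turned the isolator off first (bar measured fully in the off detent), then gripped the pump on the third trigger pull. I handed the job in with the trigger still held, at about 12.4 s; by camera and trigger travel the nose is 6–7 mm of 14 mm in, and no verdict was returned.

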